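# Unlock the parts drawer with its two dials

## Task

The small parts drawer is locked: turn the left dial to 3 and the right dial to 1 (left and right as seen facing the drawer front), which frees the steel shackle. Then lift the shackle up out of the lock and lay it in the shallow grey tray, setting it down without dropping it. Last, pull the drawer open by at least 50 mm and let go; leave the storage bin, the jar and the carton where they are.

Things in the scene. Friction and masses are not known exactly. Their poses are not given: they have to be found in the camera images.
- cabinet: Fixed white drawer cabinet, 240 deep (x) x 270 wide (y) x 110 mm high. Origin: centre of its underside; x points from the drawer front (x = -120 mm) to the back, y to the left as seen facing the front, z up. The lock is on its flat top; numerals 0 to 5 are marked on the top round the far side of each dial.
- dial_left (a joint): Left dial, rad: 0 at numeral 0, growing clockwise seen from above, 0.5236 (30 degrees) a number, up to 2.618 at numeral 5: 3 is 1.571. Its pointer looks along the cabinet's +x turned clockwise by (value - 1.309). Stays where left; takes 0.06 N m. A steel disc 37 mm in radius, its top 18 mm over the cabinet top, with one notch in the rim, which stands over the end of the shackle's cross-bar at the code.
- dial_right (a joint): Right dial, rad: built and numbered as the left one (0 at numeral 0, clockwise seen from above, 0.5236 a number, up to 2.618): 1 is 0.524. Its pointer too looks along the cabinet's +x turned clockwise by (value - 1.309).
- dial_left_grip (a point): On the left dial's axis, 40 mm above the cabinet top, at x = -20, y = +80 mm in the cabinet's frame: where to grip its black bar. The bar is 40 long x 12 thick x 30 mm high, long side along the pointer direction, with a low thin nose and a white line at the pointer end; the disc is 22 mm below this point, the bar's top 8 mm above it.
- dial_right_grip (a point): On the right dial's axis, 40 mm above the cabinet top, at x = -20, y = -80 mm in the cabinet's frame: where to grip its black bar, as on the left dial.
- shackle_grip (a point): Point to grip in the upright fin of the loose steel shackle (about 250 g), between the dials, at x = -68, y = 0, z = 145 mm in the cabinet's frame at the start. The fin is 30 long (x) x 10 thick (y) x 40 mm high: top 15 mm above this point, foot on the spine 25 mm below it. The shackle's centre of mass is near it. Axes at the start: the cabinet's.
- shackle: The same shackle, a T from above, bars 10 mm high; origin under its cross-bar's middle. Cross-bar along y, 112 long x 8, ends 3 mm under the dial discs, between 12 mm high guide posts. Spine along x to x = -111 mm (fin at -48); there a leg, 16 wide, hangs 24 mm below the bars before the drawer, behind its handle, and bars it. It is clear of the lock 40 mm up. Laid down it rests on leg and cross-bar.
- tray_in (a point): Centre of the inner floor of the shallow grey tray (fixed; outside 220 x 200 x 22 mm high, walls 4 mm); x along its 220 mm side, y along its 200 mm side. It stands on the counter to the left or right of the cabinet, with the storage bin on the other side.
- drawer (a joint): Opening of the drawer, m: 0 shut, 0.08 fully open, sliding towards the cabinet's -x. Runs with about 1.5 N of friction and stays where it is left.
- drawer_handle (a point): Middle of the drawer's steel bow handle: a level round bar 10 mm thick, its straight part 90 mm long along the cabinet's y, 40 mm in front of the drawer front and 25 mm below the cabinet top (x = -160, y = 0, z = 85 mm in the cabinet's frame when shut). Moves with the drawer.
- bin: Clear storage bin with a clear lid, closed, 180 x 130 x 78 mm, origin at the centre of its underside. A bystander.
- jar: Jar, 60 mm across, 90 mm high, origin at the centre of its underside. A bystander.
- carton: Cardboard box 70 x 90 x 50 mm, origin at the centre of its underside. A bystander.

How it is judged:
By the outcome, as a careful person would: the job done as asked, in the order asked, and still so for the second after the job is handed in, with the robot touching nothing.
It also fails if it takes over 66 s, if anything falls off the work surface, if the arm or the gripper's body presses on something with over 40 N, if the wrist force passes 120 N, or if a joint passes its speed limit or range.

## Robot

A 7-joint arm with a two-finger parallel gripper is mounted at the origin on the work surface. World frame = base frame: x ahead of the robot, y to its left, z up, the work surface at z = 0. Lengths are in m, angles in rad, forces in N, time in s.
With the tool pointing down it reaches from about 0.425 to 0.925 m from the base axis. Payload 6.8 kg.
Tool frame: the origin (TCP) lies at the very end of the fingers, on their centre line; the grasp point (between the pads) lies 19 mm behind it (grasp_offset is the distance from the TCP to the grasp point, in m); z points along the fingers, y is the line along which they close (so a half turn about z gives the same grasp; the last joint's range is limited). The gripper opens to 85 mm and grips with 20 to 120 N. Pads are 22 mm wide; open, the fingers measure 114 mm over their backs; the gripper's body (76 mm by 85 mm) begins 54 mm behind the grasp point. The pads swing forward as they close: fully open they stand 13 mm farther back than shut.
Start: joints at [1.094, 0.477, 0.022, 1.555, -0.011, 1.109, -0.083], TCP at [0.243, -0.63, 0.204] pointing down, gripper open.
Joint ranges: [-2.96, 2.96], [-0.34, 2.1], [-1.41, 1.46], [0.24, 2.44], [-1.37, 4.51], [0.17, 1.92], [-2.96, 2.96]. Speed limits (rad/s): [2.39, 2.39, 3.14, 3.14, 3.14, 3.14, 3.14].

## Interface

Orientations are given as a rotation vector (axis times angle).
In Python, from plant import * gives the robot as it stands.
- The arm moves only by the tool apply_moves, never from a script. Its argument "series" is a list of rows, each a list of 3 entries, a list of its own where there are three numbers: the opening in per cent of the stroke, from 0 (shut) to 100 (fully open), then the shift along the tool's x, y, z in mm, then the turn about the tool's z in rad. A call has 1 to 10 rows; each row is the pose to reach, as a shift and turn from the pose commanded when the call began, along the tool's axes at that moment; what a row does not reach only later rows make up. A row lasts 1/12 s, in which the tool goes at most 41.7 mm and 7.16 degrees, less where a joint would pass 70% of its speed; a pose out of reach is approached as far as the arm can. A call with a gripper value outside its range is refused whole. The fingers move at their own pace and stop on an object; the grip force is fixed at half the most. Time passes only in rows, so rows that repeat a pose let the fingers close. It gives the time, the measured TCP pose, the force, the opening and the grip force at its end, in the units of the state.
- sense(): the state, without advancing time (a new reading comes with each control period).
- camera(name): name is "side" or "top" or "wrist"; returns the picture (420x560x3 uint8, red, green, blue); there is no depth.
- calibration(name): a dict with "fx", "fy", "cx", "cy" (pixels), "D" ([k1, k2, p1, p2, k3] as OpenCV has them; the pictures are not rectified), "T" (4x4, takes a point from camera to world coordinates). Camera axes: x right, y up, looking along -z (the intrinsics and any distortion apply to the point x, -y, -z); pixel columns grow to the right and rows downward; lengths in m; the calibration is good to about 2 mm. A picture is of the moment at which its call begins: read the wrist's pose just before it. calibration takes no time and is no camera call; for the wrist camera it gives the pose at the moment of the call.
- hand_in(): hands the job in; it is judged then, once.
The state is a dict: "time_s": time; "q": joint angles; "qd": joint speeds; "tau": joint torques, N m; "position": TCP position; "ee_rot": TCP orientation; "contact_force": force on the tool from outside, world axes, zero at the start; "moment": the same for the moment, N m; "grip_width": finger opening in m; "gripper_force": force on a finger pad.
Only numpy, scipy, OpenCV 4.12 (cv2) and the standard library are available. Lean on these libraries where they do the work, as an engineer would, in place of code of your own. Each camera call takes 0.05 s, during which the arm holds its last target. There are 200 camera calls.

## Working session

There is one attempt and no reset: what is moved stays moved. The work goes in short steps, Python scripts to look and compute and a tool call to move; the robot and the scene stay as the last step left them, time stands still between calls to the robot, and variables do not carry over. Pictures are saved under pics/ and viewed, at most 10 in all, crops included, and the job is handed in when it is done.

Besides the shell and the picture viewer there is one more tool, called after "Emit:" as name([rows], argument=value, ...), one row to a line, values as JSON. apply_moves: Moves the arm, as the interface text tells. Its arguments: {"type":"object","properties":{"series":{"type":"array"}},"required":["series"]}

```bash
mkdir -p pics; ls; python3 - <<'E'
from plant import *
import cv2,numpy as np
s=sense();print({k:np.round(v,3) for k,v in s.items()})
a=[]
for n in("top","side"):
    im=camera(n);c=calibration(n);print(n,{k:np.round(v,3).tolist() for k,v in c.items()})
    cv2.imwrite(f"pics/{n}0.png",im[:,:,::-1])
E
```

```text
pics
{'time_s': np.float64(0.0), 'q': array([ 1.094,  0.478,  0.022,  1.556, -0.012,  1.109, -0.083]), 'qd': array([-0.001, -0.001,  0.   , -0.   , -0.001, -0.002, -0.001]), 'tau': array([ 0.0000e+00, -5.9644e+01,  1.6070e+00, -2.8120e+01,  1.2000e-02,
        9.0000e-03, -0.0000e+00]), 'position': array([ 0.243, -0.629,  0.203]), 'ee_rot': array([-3.087e+00, -5.760e-01,  1.000e-03]), 'contact_force': array([ 0.269,  0.125, -0.836]), 'moment': array([ 0.022, -0.003, -0.017]), 'gripper_force': np.float64(0.0), 'grip_width': np.float64(0.085)}
top {'fx': 445.629, 'fy': 445.629, 'cx': 274.717, 'cy': 204.432, 'D': [-0.149, 0.0, 0.0, 0.0, 0.0], 'T': [[0.027, 0.998, -0.063, 0.525], [-1.0, 0.028, 0.003, 0.011], [0.004, 0.063, 0.998, 1.077], [0.0, 0.0, 0.0, 1.0]]}
side {'fx': 507.655, 'fy': 507.655, 'cx': 280.398, 'cy': 203.13, 'D': [-0.184, 0.0, 0.0, 0.0, 0.0], 'T': [[-0.947, 0.183, -0.264, 0.245], [-0.32, -0.49, 0.811, 1.013], [0.019, 0.852, 0.523, 0.771], [0.0, 0.0, 0.0, 1.0]]}
```

View pics/top0.png

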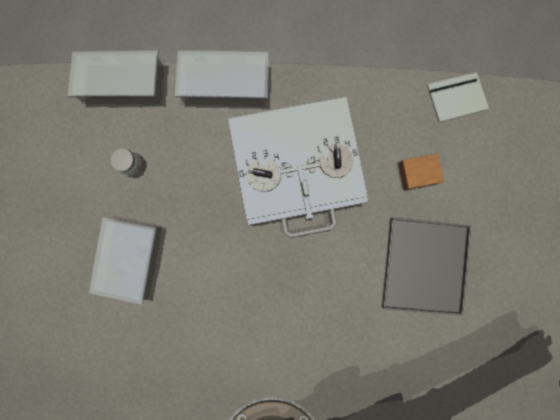

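View pics/side0.png

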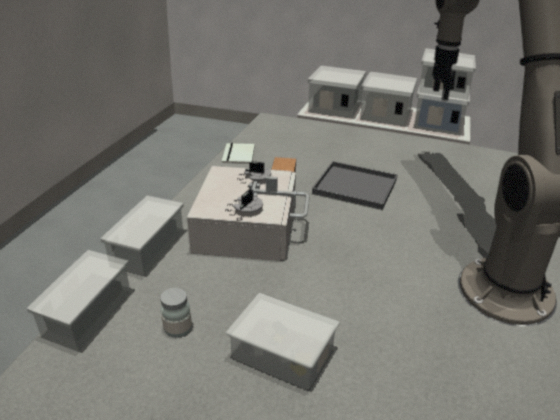

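The top view shows the cabinet corners near (229,118), (347,98), (367,202) and (247,223). The left dial is at (264,175) with its pointer near 0, and the right dial is at (337,160) with its pointer between 2 and 3. The tray is on the right, with corners at about (391,219) to (462,313). The side view agrees with this.

```bash
cat > h.py <<'E'
from plant import *
import cv2,numpy as np
from scipy.spatial.transform import Rotation as R
def ray(c,px):
    K=np.array([[c['fx'],0,c['cx']],[0,c['fy'],c['cy']],[0,0,1.]])
    u=cv2.undistortPoints(np.array(px,float).reshape(-1,1,2),K,np.array(c['D'])).reshape(-1,2)
    T=np.array(c['T']);return T[:3,3],np.c_[u[:,0],-u[:,1],-np.ones(len(u))]@T[:3,:3].T
def plane(c,px,z):
    o,d=ray(c,px);return o+d*((z-o[2])/d[:,2])[:,None]
def rect(m):
    k,_=cv2.findContours(m.astype(np.uint8),cv2.RETR_EXTERNAL,cv2.CHAIN_APPROX_NONE)
    return max(k,key=cv2.contourArea)
def tomove(target,ang):
    """shift in tool axes (mm) and turn (rad) bringing TCP to target, tool y axis at world angle ang (mod pi)"""
    s=sense();M=R.from_rotvec(s['ee_rot']).as_matrix()
    d=M.T@(np.array(target)-s['position'])*1000
    y=np.arctan2(M[1,1],M[0,1]);t=-(ang-y);t=(t+np.pi/2)%np.pi-np.pi/2
    return np.round(d,1),round(t,3),np.round(s['q'],2)
E
python3 - <<'E'
from h import *
im=cv2.imread('pics/top0.png');c=calibration('top');hsv=cv2.cvtColor(im,cv2.COLOR_BGR2HSV);g=hsv[:,:,2]
w=(g>165).astype(np.uint8);w[:, :222]=0;w[:90]=0;w[230:]=0
w=cv2.morphologyEx(w,cv2.MORPH_CLOSE,np.ones((9,9)));w=cv2.morphologyEx(w,cv2.MORPH_OPEN,np.ones((9,9)))
k=rect(w);P=plane(c,k.reshape(-1,2),.11)
r=cv2.minAreaRect((P[:,:2]*1000).astype(np.float32));print('cab',r,cv2.boxPoints(r))
b=(g<60).astype(np.uint8);n,l,st,ce=cv2.connectedComponentsWithStats(b)
for i in range(1,n):
    if st[i,4]>15 and st[i,1]<330: print(st[i],ce[i])
t=(g<110).astype(np.uint8);t[:205]=0;t[325:]=0;t[:,:375]=0;t[:,480:]=0
t=cv2.morphologyEx(t,cv2.MORPH_OPEN,np.ones((5,5)))
P=plane(c,rect(t).reshape(-1,2),.02);r=cv2.minAreaRect((P[:,:2]*1000).astype(np.float32));print('tray',r,cv2.boxPoints(r))
z=cv2.resize(im[90:245,220:380],None,fx=5,fy=3.8*5/3.8,interpolation=cv2.INTER_CUBIC)[:600]
z=cv2.resize(im[95:215,222:382],(800,600),interpolation=cv2.INTER_CUBIC);cv2.imwrite('pics/z.png',z)
E
```

```text
cab ((684.2412719726562, -38.924041748046875), (242.21055603027344, 266.4054870605469), 12.333174705505371) [[ 537.47925    65.337036]
 [ 594.38245  -194.92035 ]
 [ 831.0033   -143.18512 ]
 [ 774.1001    117.072266]]
[ 86  66  77  38 647] [132.40340031  95.35703246]
[456  80  20   5  23] [465.         82.2173913]
[430  85  25   7  30] [442.   87.9]
[186  98  79   8 442] [225.05429864 100.77149321]
[334 149   7  19  76] [336.46052632 159.81578947]
[399 163   8  26  76] [402.69736842 175.73684211]
[253 171  19   7  66] [263.87878788 173.98484848]
[459 227  10  86 146] [464.00684932 269.93150685]
[145 228  16  69 206] [152.67961165 261.59708738]
tray ((445.7801818847656, -448.066650390625), (39.92469787597656, 218.92967224121094), 82.6502685546875) [[ 334.66104 -453.86163]
 [ 551.79193 -481.86835]
 [ 556.8993  -442.27167]
 [ 339.76843 -414.26495]]
```

View pics/z.png

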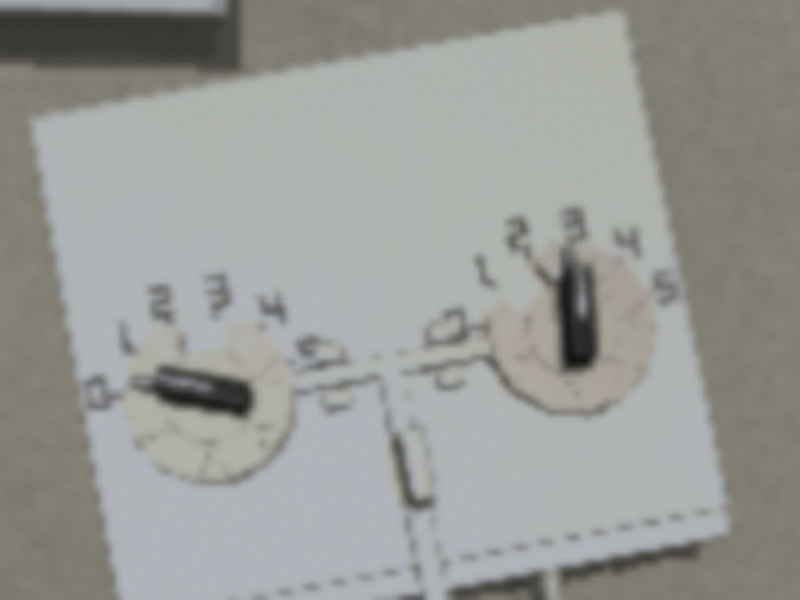

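The zoom shows the left pointer at numeral 0 and the right pointer near 3. The shackle fin is at about (412,470) in the zoom, and the handle is in front of the drawer.

```bash
python3 - <<'E'
from h import *
im=cv2.imread('pics/top0.png');c=calibration('top');g=im.max(2)
yaw=np.radians(12.33);C=np.array([.6842,-.0389]);Rm=np.array([[np.cos(yaw),-np.sin(yaw)],[np.sin(yaw),np.cos(yaw)]])
for n,p in dict(L=(-.02,.08),R=(-.02,-.08),fin=(-.068,0),han=(-.16,0)).items(): print(n,np.round(C+Rm@p,4))
for n,(x,y,w,h) in dict(L=(246,165,30,20),R=(328,144,18,26)).items():
    ys,xs=np.nonzero(g[y:y+h,x:x+w]<75);P=plane(c,np.c_[xs+x,ys+y],.155)[:,:2]
    r=cv2.minAreaRect((P*1000).astype(np.float32));m=P.mean(0);u=np.linalg.svd(P-m)[2][0]
    a=np.arctan2(u[1],u[0]);rel=(a-yaw+np.pi/2)%np.pi-np.pi/2
    print(n,len(P),r,m,'bar world ang',a,'value',1.309-rel)
P=plane(c,[(391,219),(469,221),(462,313),(383,307)],.022)[:,:2];print(P,P.mean(0))
M=R.from_rotvec(sense()['ee_rot']).as_matrix();print(M.round(3))
Cw=calibration('wrist');Tt=np.eye(4);Tt[:3,:3]=M;Tt[:3,3]=sense()['position'];print((np.linalg.inv(Tt)@Cw['T']).round(3),Cw['fx'])
# left: handle ok; first target above left dial, tool y perpendicular to bar
E
```

```text
L [0.6476 0.035 ]
R [ 0.6817 -0.1213]
fin [ 0.6178 -0.0534]
han [ 0.5279 -0.0731]
L 78 ((647.8653564453125, 36.84455108642578), (38.408180236816406, 12.424487113952637), 82.05028533935547) [0.64620017 0.03373899] bar world ang 1.5375291605136574 value -0.013330063742756915
R 92 ((684.2041625976562, -119.05767822265625), (42.46070098876953, 12.672186851501465), 0.8468210697174072) [ 0.68059142 -0.11828139] bar world ang -2.9598827483344348 value 1.3424891915155424
[[ 0.56420319 -0.27085481]
 [ 0.56403083 -0.46749059]
 [ 0.33963151 -0.45398201]
 [ 0.35392558 -0.25596197]] [ 0.45544778 -0.36207235]
[[ 0.933  0.361 -0.001]
 [ 0.361 -0.933  0.001]
 [-0.    -0.002 -1.   ]]
[[ 0.     0.958  0.288  0.074]
 [ 1.    -0.     0.    -0.   ]
 [ 0.     0.288 -0.958 -0.169]
 [ 0.     0.     0.     1.   ]] 362.88817986547326
```

Emit:
apply_moves([
  [100,[30,-23,-20],-0.1],
  [100,[60,-46,-40],-0.2],
  [100,[90,-70,-60],-0.3],
  [100,[121,-93,-80],-0.4],
  [100,[151,-116,-96],-0.5],
  [100,[182,-140,-96],-0.6],
  [100,[213,-163,-96],-0.7],
  [100,[243,-187,-96],-0.8],
  [100,[274,-210,-96],-0.9],
  [100,[304,-234,-96],-1.0],
])

```text
time_s: 0.93
position: [0.443, -0.2999, 0.3001]
ee_rot: [-2.429, -1.992, 0.0]
contact_force: [-0.3, 0.3, -0.6]
grip_width: 0.0856
gripper_force: 0.0
```

```bash
python3 - <<'E'
from h import *
print(sense()['position'],sense()['time_s'],tomove((.6476,.035,.30),np.radians(-8)))
E
```

```text
[ 0.44302581 -0.29994302  0.30007652] 0.9333 (array([368.5, 135. ,  -0. ]), np.float64(-0.057), array([ 0.76,  0.19, -0.32,  1.75,  0.06,  1.22,  0.22]))
```

Emit:
apply_moves([
  [100,[37,13,0],-0.02],
  [100,[74,27,0],-0.057],
  [100,[111,41,0],-0.057],
  [100,[148,54,0],-0.057],
  [100,[184,68,0],-0.057],
  [100,[221,81,0],-0.057],
  [100,[258,95,0],-0.057],
  [100,[295,108,0],-0.057],
  [100,[332,122,0],-0.057],
  [100,[368,135,0],-0.057],
])

```text
time_s: 1.77
position: [0.6492, 0.0333, 0.2997]
ee_rot: [-2.376, -2.054, 0.001]
contact_force: [1.3, -0.6, 0.5]
grip_width: 0.0856
gripper_force: 0.0
```

```bash
python3 - <<'E'
from h import *
s=sense();c=calibration('wrist');im=camera('wrist');cv2.imwrite('pics/w1.png',im[:,:,::-1])
np.save('w1c.npy',c,allow_pickle=True)
print(s['position'],s['q'].round(2),tomove((.6476,.035,.30),np.radians(-8)))
E
```

```text
[0.64919361 0.03332985 0.2996902 ] [ 0.21  0.41 -0.5   1.47  0.2   1.31 -0.45] (array([-8.4, -2.4, -0.8]), np.float64(0.004), array([ 0.2 ,  0.42, -0.51,  1.47,  0.2 ,  1.31, -0.46]))
```

View pics/w1.png

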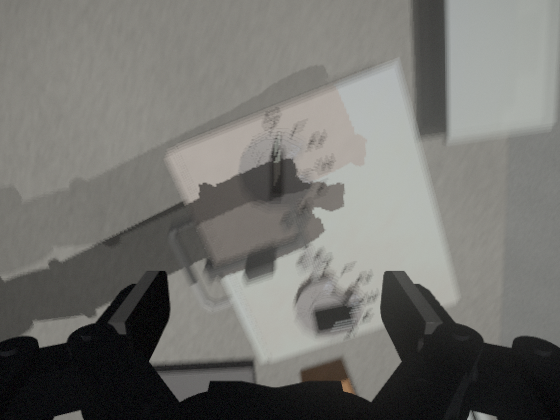

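The wrist picture is motion-blurred, with the left dial at about (270,170) in shadow and the right dial at about (330,315). The arm was still settling, so I'll go down open. Closing on the flat bar will align the pads with it and so reveal its angle.

Emit:
apply_moves([
  [100,[0,0,30],0],
  [90,[0,0,60],0],
  [80,[0,0,90],0],
  [80,[0,0,90],0],
  [80,[0,0,90],0],
  [80,[0,0,90],0],
])

```text
time_s: 2.32
position: [0.6495, 0.0318, 0.2118]
ee_rot: [2.376, 2.054, 0.002]
contact_force: [-0.0, 0.1, -0.2]
grip_width: 0.0682
gripper_force: 0.0
```

```bash
python3 - <<'E'
from h import *
s=sense();c=calibration('wrist');im=camera('wrist');cv2.imwrite('pics/w2.png',im[:,:,::-1])
print(s['position'],tomove((.6476,.036,.136),np.radians(-8)))
E
```

```text
[0.64948151 0.03180356 0.21183266] (array([ 3.6, -3.1, 76.6]), np.float64(-0.006), array([ 0.21,  0.47, -0.49,  1.58,  0.24,  1.14, -0.48]))
```

View pics/w2.png

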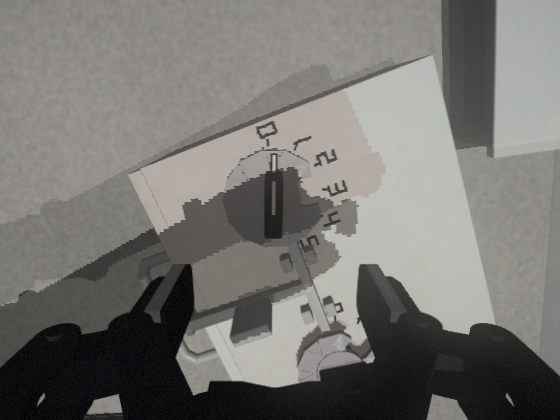

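The image is sharp now. The left bar spans about (274,172) to (274,237), parallel to the tool x axis. The cabinet's left top edge runs from (129,173) to (434,55).

```bash
python3 - <<'E'
from h import *
c=calibration('wrist')
P=plane(c,[(274,169),(274,238)],.158);print(P,P.mean(0))
Q=plane(c,[(129,173),(434,55)],.11);d=Q[1]-Q[0];print(Q,np.linalg.norm(d),np.degrees(np.arctan2(d[1],d[0])))
yaw=np.arctan2(d[1],d[0]);y=np.array([-np.sin(yaw),np.cos(yaw)]);C=Q.mean(0)[:2]-.135*y;x=np.array([y[1],-y[0]])
print(C,C-.02*x+.08*y,C-.02*x-.08*y)
E
```

```text
[[0.6544655  0.06404555 0.158     ]
 [0.64777646 0.01843853 0.158     ]] [0.65112098 0.04124204 0.158     ]
[[0.54356246 0.06830656 0.11      ]
 [0.77580204 0.11900449 0.11      ]] 0.23770885873694558 12.314487116700418
[ 0.6884747  -0.03823835] [0.65187267 0.03565544] [ 0.68599706 -0.12066323]
```

Emit:
apply_moves([
  [80,[4,0,30],0],
  [80,[4,0,60],0],
  [80,[4,0,75],0],
  [80,[4,0,75],0],
  [5,[4,0,75],0],
  [5,[4,0,75],0],
  [5,[4,0,75],0],
  [5,[4,0,75],0],
  [5,[4,0,75],0],
  [5,[4,0,75],0],
])

```text
time_s: 3.2
position: [0.6496, 0.0356, 0.136]
ee_rot: [2.376, 2.054, 0.001]
contact_force: [-0.3, 0.6, -0.2]
grip_width: 0.004
gripper_force: 0.0
```

```bash
python3 - <<'E'
from h import *
s=sense();print(s['position'],s['grip_width'],s['gripper_force'],s['contact_force'],s['moment'],tomove((.65,.036,.136),np.radians(12.3-15-90)))
M=R.from_rotvec(s['ee_rot']).as_matrix();print(np.degrees(np.arctan2(M[1,1],M[0,1])))
E
```

```text
[0.6495995  0.03563592 0.13596827] 0.004031571915219281 0.0 [-0.32349137  0.64459033 -0.17220919] [-0.02243592 -0.05312664  0.02775728] (array([ 0.4,  0.3, -0. ]), np.float64(1.473), array([ 0.19,  0.55, -0.47,  1.66,  0.28,  1.01, -0.52]))
-8.314629645330012
```

```bash
python3 - <<'E'
from h import *
im=camera('wrist');t=camera('side')
cv2.imwrite('pics/w3.png',np.hstack([im[:,:,::-1][100:400,80:480],cv2.resize(t[110:290,170:410],(400,300))[:,:,::-1]]))
E
```

```text
(no output)
```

View pics/w3.png

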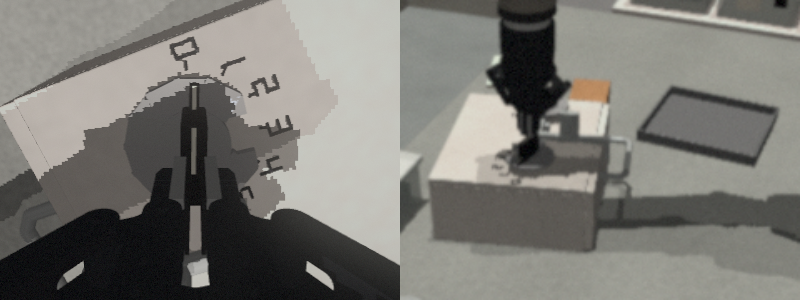

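In the crop, the bar spans about rows 105 to 170 at column 193, and the finger tips sit at rows 155 to 210. I'll check by projection whether the fingers closed short of the bar.

```bash
python3 - <<'E'
from h import *
s=sense();c=calibration('wrist')
K=np.array([[c['fx'],0,c['cx']],[0,c['fy'],c['cy']],[0,0,1.]]);T=np.linalg.inv(c['T'])
M=R.from_rotvec(s['ee_rot']).as_matrix()
def pr(p):
    q=T[:3,:3]@p+T[:3,3];return cv2.projectPoints(np.array([[q[0],-q[1],-q[2]]]),np.zeros(3),np.zeros(3),K,np.array(c['D']))[0].ravel().round(0)-[80,100]
for o in [(0,0,0),(.011,0,0),(-.011,0,0),(.011,0,-.022),(.02,0,-.022),(-.02,0,-.022),(.02,0,.008)]: print(o,pr(s['position']+M@np.array(o)))
print(s['gripper_force'],s['grip_width'])
P=plane(c,[(273,205),(273,182)],.158);print(P); print(plane(c,[(273,182)],.13))
E
```

```text
(0, 0, 0) [195. 152.]
(0.011, 0, 0) [195. 132.]
(-0.011, 0, 0) [195. 172.]
(0.011, 0, -0.022) [195. 149.]
(0.02, 0, -0.022) [195. 130.]
(-0.02, 0, -0.022) [195. 211.]
(0.02, 0, 0.008) [195. 110.]
0.0 0.0039630158109762136
[[0.65323066 0.06677475 0.158     ]
 [0.65467432 0.0765768  0.158     ]]
[[0.65365688 0.07040583 0.13      ]]
```

Emit:
apply_moves([
  [40,[0,0,0],0],
  [40,[0,0,0],0],
  [40,[0,0,0],0],
  [40,[0,0,0],0],
])

```text
time_s: 3.63
position: [0.6492, 0.0356, 0.1352]
ee_rot: [-2.377, -2.055, 0.0]
contact_force: [-0.1, 0.1, 0.0]
grip_width: 0.0344
gripper_force: 0.0
```

```bash
python3 - <<'E'
from h import *
im=camera('wrist');t=camera('side')
cv2.imwrite('pics/w4.png',np.hstack([cv2.resize(im[170:370,200:350],(450,600)),cv2.resize(t[140:220,225:270],(338,600))])[:,:,::-1])
E
```

```text
(no output)
```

View pics/w4.png

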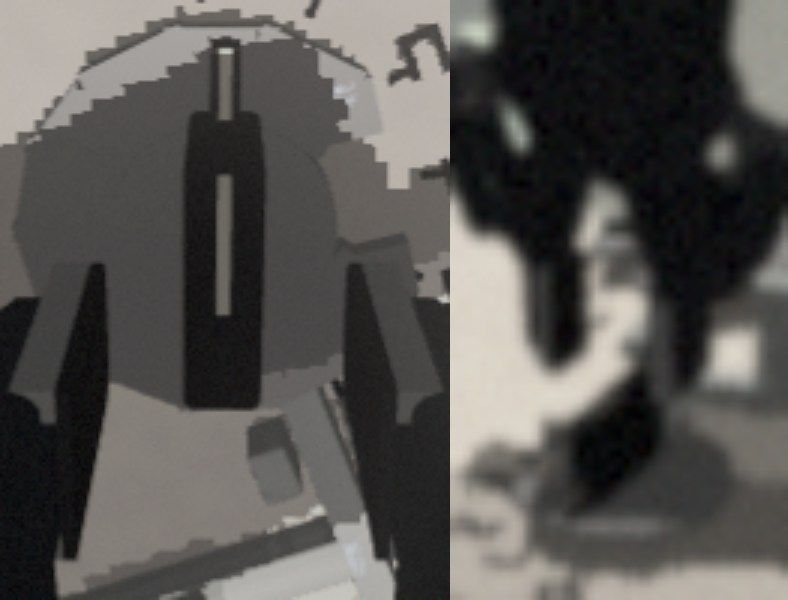

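The bar lies where I expected, at crop columns 185-262 and rows 112-405. The fingertips end above its top in both views, so I'll check the TCP's true height by projection.

```bash
python3 - <<'E'
from h import *
s=sense();M=R.from_rotvec(s['ee_rot']).as_matrix();print(M.round(3),s['grip_width'])
for n,off,sc in(('side',(225,140),7.5),('wrist',(200,170),3)):
    c=calibration(n);K=np.array([[c['fx'],0,c['cx']],[0,c['fy'],c['cy']],[0,0,1.]]);T=np.linalg.inv(c['T'])
    for o in [(0,0,0),(.011,.017,0),(.011,-.017,0),(.011,.017,-.01),(.011,.017,-.02),(.011,.017,-.03),(.02,0,-.022),(-.02,0,-.022),(-.02,0,.008)]:
        q=T[:3,:3]@(s['position']+M@np.array(o))+T[:3,3];p=cv2.projectPoints(np.array([[q[0],-q[1],-q[2]]]),np.zeros(3),np.zeros(3),K,np.array(c['D']))[0].ravel()
        print(n,o,((p-off)*sc).round(0)+([450,0] if n=='side' else 0))
E
```

```text
[[ 0.144  0.99  -0.   ]
 [ 0.99  -0.144  0.   ]
 [ 0.    -0.    -1.   ]] 0.03399472215249905
side (0, 0, 0) [614. 440.]
side (0.011, 0.017, 0) [551. 443.]
side (0.011, -0.017, 0) [642. 469.]
side (0.011, 0.017, -0.01) [550. 416.]
side (0.011, 0.017, -0.02) [550. 389.]
side (0.011, 0.017, -0.03) [549. 362.]
side (0.02, 0, -0.022) [581. 409.]
side (-0.02, 0, -0.022) [644. 354.]
side (-0.02, 0, 0.008) [645. 434.]
wrist (0, 0, 0) [224. 247.]
wrist (0.011, 0.017, 0) [326. 185.]
wrist (0.011, -0.017, 0) [121. 185.]
wrist (0.011, 0.017, -0.01) [332. 208.]
wrist (0.011, 0.017, -0.02) [338. 232.]
wrist (0.011, 0.017, -0.03) [345. 261.]
wrist (0.02, 0, -0.022) [224. 180.]
wrist (-0.02, 0, -0.022) [224. 423.]
wrist (-0.02, 0, 0.008) [224. 331.]
```

Both cameras put the real fingertips about 25-30 mm above the reported TCP, so the fingers are effectively shorter than stated. I'll go down 22 mm more and close.

Emit:
apply_moves([
  [40,[2,0,10],0],
  [40,[2,0,18],0],
  [40,[2,0,22],0],
  [40,[2,0,22],0],
  [0,[2,0,22],0],
  [0,[2,0,22],0],
  [0,[2,0,22],0],
  [0,[2,0,22],0],
])

```text
time_s: 4.4
position: [0.6492, 0.0376, 0.1134]
ee_rot: [-2.376, -2.054, 0.001]
contact_force: [-2.3, -0.7, 0.4]
grip_width: 0.0103
gripper_force: 59.8
```

```bash
python3 - <<'E'
from h import *
s=sense();print(s['position'],s['grip_width'],s['gripper_force'],s['contact_force'],s['moment'],tomove((.65,.038,.113),np.radians(12.3-15-90)))
M=R.from_rotvec(s['ee_rot']).as_matrix();print(np.degrees(np.arctan2(M[1,1],M[0,1])))
E
```

```text
[0.64921243 0.03764662 0.11335482] 0.010335903006034609 59.790632128715515 [-2.30982047 -0.67199221  0.38849824] [ 0.07065058  0.4083603  -0.08233862] (array([0.5, 0.7, 0.4]), np.float64(1.473), array([ 0.18,  0.57, -0.46,  1.67,  0.3 ,  0.97, -0.54]))
-8.311234603242795
```

Gripped at 60 N. Next I turn the dial +1.473 rad.

Emit:
apply_moves([
  [0,[0,0,0],0.08],
  [0,[0,0,0],0.18],
  [0,[0,0,0],0.28],
  [0,[0,0,0],0.38],
  [0,[0,0,0],0.48],
  [0,[0,0,0],0.58],
  [0,[0,0,0],0.68],
  [0,[0,0,0],0.78],
  [0,[0,0,0],0.88],
  [0,[0,0,0],0.98],
])

```text
time_s: 5.23
position: [0.651, 0.0363, 0.1134]
ee_rot: [3.064, 0.686, 0.004]
contact_force: [3.8, -3.1, -4.1]
grip_width: 0.0107
gripper_force: 59.2
```

Emit:
apply_moves([
  [0,[0,0,0],0.1],
  [0,[0,0,0],0.2],
  [0,[0,0,0],0.3],
  [0,[0,0,0],0.4],
  [0,[0,0,0],0.47],
  [0,[0,0,0],0.493],
  [0,[0,0,0],0.493],
  [0,[0,0,0],0.493],
])

```text
time_s: 5.9
position: [0.6512, 0.0352, 0.1134]
ee_rot: [3.138, -0.077, 0.005]
contact_force: [4.7, -4.0, -2.7]
grip_width: 0.0107
gripper_force: 59.2
```

```bash
python3 - <<'E'
from h import *
s=sense();print(s['position'],s['grip_width'],s['gripper_force'],s['contact_force'],s['moment'],tomove((.684,-.1205,.19),np.radians(0.85+90)))
M=R.from_rotvec(s['ee_rot']).as_matrix();print(np.degrees(np.arctan2(M[1,1],M[0,1])))
E
```

```text
[0.65115883 0.03515857 0.1133932 ] 0.010672463581947258 59.232982993125916 [ 4.72118486 -3.98655317 -2.72248344] [-0.93697338 -0.83398657 -0.07460378] (array([ 40.7, 154. , -76.1]), np.float64(-0.064), array([-0.06,  0.53, -0.12,  1.69,  0.08,  0.92, -1.84]))
-92.80255875503059
```

Emit:
apply_moves([
  [40,[0,0,0],0],
  [40,[0,0,0],0],
  [40,[0,0,0],0],
  [50,[0,0,-30],0],
  [60,[0,0,-65],0],
  [60,[10,37,-65],-0.03],
  [60,[20,75,-65],-0.064],
  [60,[30,112,-65],-0.064],
  [60,[41,154,-65],-0.064],
  [60,[41,154,-65],-0.064],
])

```text
time_s: 6.73
position: [0.6833, -0.1302, 0.1784]
ee_rot: [3.135, 0.009, 0.001]
contact_force: [-0.4, -1.4, 0.9]
grip_width: 0.0512
gripper_force: 0.0
```

Emit:
apply_moves([
  [60,[0,0,0],0],
  [60,[0,0,0],0],
  [60,[0,0,0],0],
])

```text
time_s: 6.98
position: [0.6833, -0.1158, 0.1783]
ee_rot: [-3.14, -0.03, -0.0]
contact_force: [1.4, 0.7, -0.2]
grip_width: 0.0511
gripper_force: 0.0
```

```bash
python3 - <<'E'
from h import *
s=sense();print(s['position'],tomove((.685,-.121,.113),np.radians(0.85+90)))
c=calibration('wrist');im=camera('wrist');g=im.max(2);b=g<45
b=(b&(np.arange(420)[:,None]<330)).astype(np.uint8);n,l,st,ce=cv2.connectedComponentsWithStats(b)
for i in range(1,n):
    if st[i,4]>150: print(st[i],ce[i])
cv2.imwrite('pics/w5.png',im[:,:,::-1])
E
```

```text
[ 0.68325606 -0.11581522  0.17825006] (array([ 1.6,  5.3, 65.2]), np.float64(0.004), array([ 0.15,  0.53, -0.1 ,  1.53,  0.06,  1.09, -1.52]))
[ 272  187   24   79 1374] [283.45342067 227.49563319]
[   6  216   53   95 3049] [ 33.96228272 269.61495572]
[  70  260  145   70 3232] [169.40841584 308.93347772]
[ 335  260  145   70 3222] [380.86964618 309.32278088]
```

View pics/w5.png

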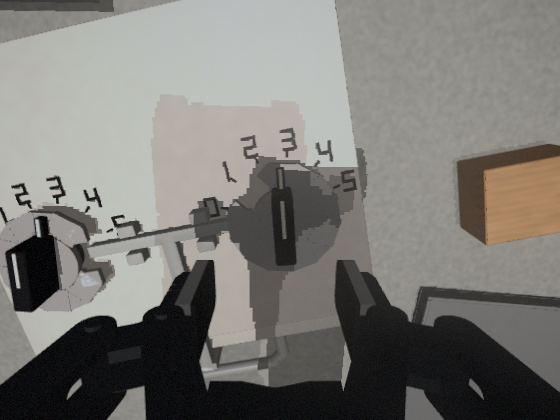

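The right bar is at about (284,227), tilted some 2° counter-clockwise. The left pointer stands at 3. I'll go down onto the right bar and close.

Emit:
apply_moves([
  [60,[2,3,30],-0.035],
  [60,[2,3,55],-0.035],
  [60,[2,3,65],-0.035],
  [60,[2,3,65],-0.035],
  [0,[2,3,65],-0.035],
  [0,[2,3,65],-0.035],
  [0,[2,3,65],-0.035],
  [0,[2,3,65],-0.035],
  [0,[2,3,65],-0.035],
])

```text
time_s: 7.78
position: [0.6865, -0.1208, 0.1153]
ee_rot: [-3.14, -0.082, -0.005]
contact_force: [-1.2, 1.0, 6.3]
grip_width: 0.0104
gripper_force: 61.9
```

```bash
python3 - <<'E'
from h import *
s=sense();print(s['position'],s['grip_width'],s['gripper_force'],s['contact_force'],s['moment'],tomove((.685,-.121,.113),np.radians(12.3+45+90)))
M=R.from_rotvec(s['ee_rot']).as_matrix();print(np.degrees(np.arctan2(M[1,1],M[0,1])))
E
```

```text
[ 0.6865351  -0.12080423  0.11530473] 0.010426432318750366 61.8615460395813 [-1.24229518  0.98365882  6.34424933] [ 0.25579494  0.17405218 -0.04860472] (array([-1.6,  0.1,  2.3]), np.float64(-0.948), array([ 0.16,  0.6 , -0.11,  1.57,  0.07,  0.97, -1.49]))
-87.02275988085803
```

Emit:
apply_moves([
  [0,[0,0,0],-0.08],
  [0,[0,0,0],-0.18],
  [0,[0,0,0],-0.28],
  [0,[0,0,0],-0.38],
  [0,[0,0,0],-0.48],
  [0,[0,0,0],-0.58],
  [0,[0,0,0],-0.68],
  [0,[0,0,0],-0.78],
  [0,[0,0,0],-0.88],
  [0,[0,0,0],-0.948],
])

```text
time_s: 8.62
position: [0.6851, -0.1183, 0.1153]
ee_rot: [-2.75, -1.513, -0.002]
contact_force: [-6.1, 5.6, 9.4]
grip_width: 0.0105
gripper_force: 62.5
```

Emit:
apply_moves([
  [0,[0,0,0],0],
  [0,[0,0,0],0],
  [0,[0,0,0],0],
])

```text
time_s: 8.87
position: [0.6851, -0.1183, 0.1153]
ee_rot: [-2.754, -1.507, -0.002]
contact_force: [-6.2, 6.2, 9.7]
grip_width: 0.0105
gripper_force: 62.5
```

```bash
python3 - <<'E'
from h import *
s=sense();print(s['position'],s['grip_width'],s['contact_force'],s['moment'],tomove((.6185,-.054,.18),np.radians(12.3+90)))
M=R.from_rotvec(s['ee_rot']).as_matrix();print(np.degrees(np.arctan2(M[1,1],M[0,1])))
E
```

```text
[ 0.68506965 -0.11826453  0.11528279] 0.010469262033322081 [-6.20103476  6.16420621  9.66353454] [ 1.22078242  1.31892109 -0.00791807] (array([ 18.4, -90.8, -64.5]), np.float64(0.787), array([ 0.31,  0.62, -0.33,  1.56,  0.22,  1.  , -0.66]))
-32.62295908653404
```

Both dials are set. Next I move above the shackle fin.

Emit:
apply_moves([
  [40,[0,0,0],0],
  [40,[0,0,0],0],
  [40,[0,0,0],0],
  [50,[0,0,-30],0],
  [50,[0,0,-65],0.1],
  [50,[7,-30,-65],0.2],
  [50,[14,-60,-65],0.32],
  [50,[21,-90,-65],0.44],
  [50,[21,-90,-65],0.56],
  [50,[21,-90,-65],0.68],
])

```text
time_s: 9.7
position: [0.6199, -0.0533, 0.1786]
ee_rot: [-3.102, -0.495, -0.0]
contact_force: [0.6, -1.0, 0.6]
grip_width: 0.0426
gripper_force: 0.0
```

Emit:
apply_moves([
  [50,[0,0,0],0.107],
  [50,[0,0,0],0.107],
  [50,[0,0,0],0.107],
  [50,[0,0,0],0.107],
])

```text
time_s: 10.03
position: [0.621, -0.0551, 0.1781]
ee_rot: [3.123, 0.338, 0.0]
contact_force: [0.3, -0.4, -0.2]
grip_width: 0.0428
gripper_force: 0.0
```

```bash
python3 - <<'E'
from h import *
s=sense();print(s['position'],tomove((.6212,-.052,.108),np.radians(12.3+90)))
c=calibration('wrist');im=camera('wrist')
cv2.imwrite('pics/w6.png',im[:,:,::-1])
E
```

```text
[ 0.62097784 -0.05513333  0.17813203] (array([ 0.9, -3. , 70.1]), np.float64(0.001), array([ 0.14,  0.43, -0.2 ,  1.7 ,  0.1 ,  1.02, -1.45]))
```

View pics/w6.png

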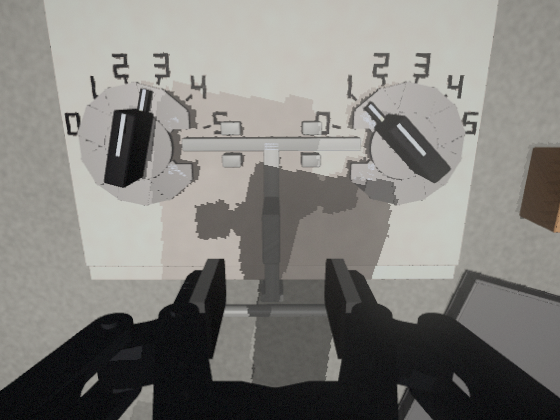

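The wrist view shows the left dial at 3 and the right dial at 1. The fin is at about (271,215), which matches the computed −3 mm in tool y. I'll grip it now.

Emit:
apply_moves([
  [50,[1,-3,30],0],
  [50,[1,-3,55],0],
  [50,[1,-3,68],0],
  [50,[1,-3,70],0],
  [50,[1,-3,70],0],
  [0,[1,-3,70],0],
  [0,[1,-3,70],0],
  [0,[1,-3,70],0],
  [0,[1,-3,70],0],
  [0,[1,-3,70],0],
])

```text
time_s: 10.92
position: [0.6224, -0.0519, 0.1098]
ee_rot: [3.123, 0.333, 0.004]
contact_force: [0.1, -1.0, 6.2]
grip_width: 0.0089
gripper_force: 59.5
```

```bash
python3 - <<'E'
from h import *
s=sense();print(s['position'],s['grip_width'],s['gripper_force'],s['contact_force'],s['moment'])
E
```

```text
[ 0.62240519 -0.05185553  0.10978551] 0.008850555934098468 59.52861428260803 [ 0.11190285 -1.00432787  6.18291366] [-0.03862474  0.11841738 -0.00434423]
```

Gripped. I'll lift slowly and watch the force.

Emit:
apply_moves([
  [0,[0,0,-3],0],
  [0,[0,0,-6],0],
  [0,[0,0,-9],0],
  [0,[0,0,-9],0],
])

```text
time_s: 11.25
position: [0.6212, -0.0516, 0.1175]
ee_rot: [3.124, 0.334, 0.0]
contact_force: [0.2, -0.8, -2.9]
grip_width: 0.0087
gripper_force: 58.5
```

Emit:
apply_moves([
  [0,[0,0,-10],0],
  [0,[0,0,-25],0],
  [0,[0,0,-40],0],
  [0,[0,0,-55],0],
  [0,[0,0,-70],0],
  [0,[0,0,-75],0],
  [0,[0,0,-75],0],
])

```text
time_s: 11.83
position: [0.6222, -0.0517, 0.1941]
ee_rot: [3.123, 0.333, 0.005]
contact_force: [0.3, 0.2, -3.2]
grip_width: 0.0091
gripper_force: 58.8
```

```bash
python3 - <<'E'
from h import *
s=sense();print(s['position'],s['grip_width'],s['gripper_force'],s['contact_force'],s['moment'],tomove((.463,-.362,s['position'][2]),np.radians(-4+90)))
E
```

```text
[ 0.62218726 -0.05167665  0.19405705] 0.009068680722110287 58.79438638687134 [ 0.33571408  0.18068399 -3.18669987] [0.04101205 0.06524623 0.02964966] (array([-221.1,  269.7,   -0.5]), np.float64(0.283), array([ 0.14,  0.41, -0.2 ,  1.68,  0.09,  1.05, -1.45]))
```

Emit:
apply_moves([
  [0,[-10,12,0],0],
  [0,[-30,37,0],0],
  [0,[-52,63,0],0.03],
  [0,[-74,90,0],0.06],
  [0,[-96,117,0],0.1],
  [0,[-118,144,0],0.14],
  [0,[-140,171,0],0.18],
  [0,[-162,198,0],0.22],
  [0,[-184,225,0],0.26],
  [0,[-200,244,0],0.283],
])

```text
time_s: 12.67
position: [0.4735, -0.336, 0.191]
ee_rot: [3.139, -0.119, -0.005]
contact_force: [-0.8, -0.1, -3.6]
grip_width: 0.009
gripper_force: 58.8
```

Emit:
apply_moves([
  [0,[-13,5,0],0],
  [0,[-24,10,0],0],
  [0,[-28,19,0],0],
  [0,[-28,19,0],0],
  [0,[-28,19,0],0],
  [0,[-28,19,0],0],
])

```text
time_s: 13.17
position: [0.4492, -0.3482, 0.1922]
ee_rot: [-3.139, 0.107, -0.001]
contact_force: [1.2, -0.4, -2.6]
grip_width: 0.0087
gripper_force: 58.9
```

```bash
python3 - <<'E'
from h import *
s=sense();print(s['position'],s['grip_width'],s['gripper_force'],s['contact_force'],s['moment'],tomove((.463,-.362,.194),np.radians(-4+90)))
cv2.imwrite('pics/s2.png',np.hstack([camera('side')[120:300,180:450],camera('top')[190:370,330:500]])[:,:,::-1])
E
```

```text
[ 0.44915421 -0.34819648  0.1921784 ] 0.008722779864262953 58.85396182537079 [ 1.1874181  -0.35610422 -2.6165937 ] [ 0.00249554 -0.046546    0.01163597] (array([14.8, 12.8, -1.8]), np.float64(0.002), array([ 0.58,  0.32, -0.04,  1.83,  0.01,  1.  , -1.1 ]))
```

View pics/s2.png

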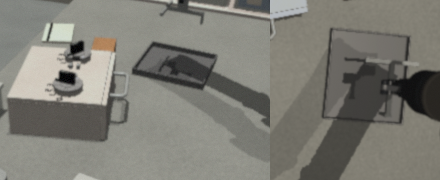

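Side view: the cabinet is clear. Top view: the shackle is held over the tray, with its cross-bar at crop (390,62). I'll centre it and lower.

Emit:
apply_moves([
  [0,[15,13,10],0],
  [0,[15,13,30],0],
  [0,[15,13,50],0],
  [0,[15,13,70],0],
  [0,[15,13,90],0],
  [0,[15,13,110],0],
  [0,[15,13,130],0],
  [0,[15,13,145],0],
  [0,[15,13,150],0],
  [0,[15,13,150],0],
])

```text
time_s: 14.1
position: [0.4619, -0.3622, 0.0409]
ee_rot: [-3.138, 0.108, 0.003]
contact_force: [0.0, -0.2, -1.9]
grip_width: 0.0087
gripper_force: 59.0
```

Emit:
apply_moves([
  [0,[0,0,3],0],
  [0,[0,0,6],0],
  [0,[0,0,8],0],
  [0,[0,0,10],0],
  [0,[0,0,10],0],
])

```text
time_s: 14.52
position: [0.4621, -0.3635, 0.0323]
ee_rot: [3.14, -0.11, 0.0]
contact_force: [0.0, -0.0, -2.7]
grip_width: 0.0089
gripper_force: 59.0
```

Emit:
apply_moves([
  [0,[0,0,1],0],
  [0,[0,0,2],0],
  [0,[0,0,3],0],
  [0,[0,0,4],0],
  [0,[0,0,4],0],
])

```text
time_s: 14.93
position: [0.4619, -0.3634, 0.028]
ee_rot: [-3.14, 0.11, 0.0]
contact_force: [0.5, -0.2, -2.6]
grip_width: 0.0088
gripper_force: 59.0
```

Emit:
apply_moves([
  [0,[0,0,1],0],
  [0,[0,0,2],0],
  [0,[0,0,3],0],
  [0,[0,0,3],0],
])

```text
time_s: 15.27
position: [0.4635, -0.3638, 0.0264]
ee_rot: [3.139, -0.11, 0.004]
contact_force: [0.4, 1.1, 5.2]
grip_width: 0.0088
gripper_force: 60.5
```

Leg contact. I continue lowering so the shackle pivots in the pads.

Emit:
apply_moves([
  [0,[0,0,1],0],
  [0,[0,0,2],0],
  [0,[0,0,3],0],
  [0,[0,0,3],0],
])

```text
time_s: 15.6
position: [0.4656, -0.3641, 0.0243]
ee_rot: [3.138, -0.109, 0.009]
contact_force: [3.4, 1.2, 8.4]
grip_width: 0.009
gripper_force: 61.0
```

Emit:
apply_moves([
  [0,[0,0,1],0],
  [0,[0,0,2],0],
  [0,[0,0,3],0],
  [0,[0,0,4],0],
  [0,[0,0,4],0],
])

```text
time_s: 16.02
position: [0.468, -0.3645, 0.0213]
ee_rot: [3.136, -0.108, 0.015]
contact_force: [6.3, 1.8, 10.9]
grip_width: 0.0089
gripper_force: 61.8
```

Emit:
apply_moves([
  [0,[0,0,1],0],
  [0,[0,0,2],0],
  [0,[0,0,3],0],
  [0,[0,0,3],0],
])

```text
time_s: 16.35
position: [0.4687, -0.365, 0.0188]
ee_rot: [3.135, -0.108, 0.018]
contact_force: [7.9, 0.8, 12.4]
grip_width: 0.009
gripper_force: 62.6
```

Emit:
apply_moves([
  [0,[0,0,1],0],
  [0,[0,0,2],0],
  [0,[0,0,3],0],
  [0,[0,0,3],0],
])

```text
time_s: 16.68
position: [0.4683, -0.3653, 0.0155]
ee_rot: [3.135, -0.108, 0.017]
contact_force: [6.9, -0.2, 10.3]
grip_width: 0.0088
gripper_force: 62.6
```

Emit:
apply_moves([
  [0,[0,0,1],0],
  [0,[0,0,2],0],
  [0,[0,0,3],0],
  [0,[0,0,3],0],
])

```text
time_s: 17.02
position: [0.4678, -0.3653, 0.0123]
ee_rot: [3.135, -0.108, 0.016]
contact_force: [6.6, -0.2, 10.1]
grip_width: 0.0084
gripper_force: 63.1
```

```bash
python3 - <<'E'
from h import *
s=sense();print(s['position'],s['grip_width'],s['gripper_force'],s['contact_force'],s['moment'])
c=calibration('side');K=np.array([[c['fx'],0,c['cx']],[0,c['fy'],c['cy']],[0,0,1.]]);print((plane(c,[(250,180)],0)).round(3))
E
```

```text
[ 0.46784633 -0.36531784  0.01230818] 0.008370486610577602 63.120771646499634 [ 6.62920938 -0.23336853 10.05260619] [-0.06411954 -0.86668951  0.01188356]
[[ 0.768 -0.281  0.   ]]
```

Emit:
apply_moves([
  [0,[0,0,1],0],
  [0,[0,0,2],0],
  [0,[0,0,2],0],
])

```text
time_s: 17.27
position: [0.468, -0.3655, 0.012]
ee_rot: [3.135, -0.108, 0.016]
contact_force: [2.0, 2.4, 24.4]
grip_width: 0.0091
gripper_force: 65.6
```

Emit:
apply_moves([
  [0,[0,0,1],0],
  [0,[0,0,2],0],
  [0,[0,0,2],0],
])

```text
time_s: 17.52
position: [0.468, -0.3655, 0.0119]
ee_rot: [3.135, -0.109, 0.016]
contact_force: [-2.3, 5.7, 43.4]
grip_width: 0.0086
gripper_force: 68.2
```

The cross-bar is down as well. I ease off the force, then release.

Emit:
apply_moves([
  [0,[0,0,-2],0],
  [0,[0,0,-4],0],
  [0,[0,0,-4],0],
])

```text
time_s: 17.77
position: [0.4663, -0.3651, 0.0122]
ee_rot: [3.136, -0.109, 0.012]
contact_force: [3.2, 1.0, 12.9]
grip_width: 0.0091
gripper_force: 63.5
```

Emit:
apply_moves([
  [15,[0,0,0],0],
  [20,[0,0,0],0],
  [30,[0,0,0],0],
  [40,[0,0,0],0],
  [40,[0,0,0],0],
  [40,[0,0,-15],0],
  [40,[0,0,-45],0],
  [40,[0,0,-80],0],
  [40,[0,0,-120],0],
  [40,[0,0,-160],0],
])

```text
time_s: 18.6
position: [0.4612, -0.363, 0.1702]
ee_rot: [-3.139, 0.11, 0.003]
contact_force: [1.1, -1.4, -0.1]
grip_width: 0.0342
gripper_force: 0.0
```

```bash
python3 - <<'E'
from h import *
s=sense();print(s['position'],s['contact_force'],s['grip_width'],tomove((.528,-.074,.20),np.radians(12.3)),tomove((.468,-.365,.012),1.5))
# shackle in tray by wrist+top: light-vs-floor mask
for n in('top','wrist'):
    c=calibration(n);im=camera(n);cv2.imwrite(f'pics/{n}_t.png',im[:,:,::-1])
ct=calibration('side');im=camera('side');cv2.imwrite('pics/side_t.png',im[:,:,::-1])
E
```

```text
[ 0.46118473 -0.36300569  0.17022816] [ 1.13361475 -1.40116946 -0.1354285 ] 0.03417540243246555 (array([  46.3, -293. ,  -29.6]), np.float64(1.286), array([ 0.58,  0.37, -0.03,  1.8 ,  0.01,  0.97, -1.09])) (array([  7.2,   1.6, 158.2]), np.float64(0.0), array([ 0.58,  0.37, -0.03,  1.8 ,  0.01,  0.97, -1.09]))
```

The shackle is released and the force is back to zero. Next I go to the handle, turning −1.856 rad to stay within the last joint's range.

Emit:
apply_moves([
  [40,[3,-10,-10],-0.11],
  [40,[6,-28,-20],-0.22],
  [40,[9,-46,-30],-0.33],
  [40,[12,-65,-30],-0.45],
  [40,[15,-84,-30],-0.57],
  [40,[18,-103,-30],-0.69],
  [40,[21,-122,-30],-0.81],
  [40,[24,-141,-30],-0.93],
  [40,[27,-160,-30],-1.05],
  [40,[30,-180,-30],-1.17],
])

```text
time_s: 19.58
position: [0.5036, -0.185, 0.1975]
ee_rot: [-2.672, -1.648, 0.003]
contact_force: [0.2, 0.5, -0.3]
grip_width: 0.034
gripper_force: 0.0
```

```bash
python3 - <<'E'
from h import *
print(tomove((.5312,-.0716,.20),np.radians(12.3)))
a=cv2.imread('pics/top0.png').astype(int);b=camera('top')[:,:,::-1].astype(int)
t=np.abs(a-b).max(2);m=(t>25).astype(np.uint8);m[:215]=0;m[320:]=0;m[:,:380]=0;m[:,472:]=0
n,l,st,ce=cv2.connectedComponentsWithStats(m)
for i in range(1,n):
    if st[i,4]>20:print(st[i],ce[i].round())
E
```

```text
(array([113.7, -26.2,  -2.5]), np.float64(-0.68), array([ 0.51,  0.28, -0.32,  1.87,  0.1 ,  1.01, -0.33]))
[ 380  215   92  105 3591] [405. 262.]
[433 228  36  86 627] [456. 265.]
[418 279   9   9  70] [422. 283.]
```

Emit:
apply_moves([
  [40,[20,-5,0],-0.12],
  [40,[40,-10,0],-0.24],
  [40,[60,-15,0],-0.36],
  [40,[80,-20,0],-0.48],
  [40,[100,-24,0],-0.6],
  [40,[113,-26,0],-0.68],
  [40,[113,-26,0],-0.68],
  [40,[113,-26,0],-0.68],
  [40,[113,-26,0],-0.68],
])

```text
time_s: 20.38
position: [0.5319, -0.0748, 0.1983]
ee_rot: [-1.981, -2.436, 0.002]
contact_force: [-0.1, 0.2, -0.9]
grip_width: 0.0345
gripper_force: 0.0
```

```bash
python3 - <<'E'
from h import *
print(tomove((.5312,-.0716,.047),np.radians(12.3)))
# shackle check: bright (steel) pixels inside the tray in the top view
b=camera('top');g=b.max(2).astype(int);cv2.imwrite('pics/top_u.png',b[:,:,::-1])
t=g[225:305,392:462];print(t[::5,::4])
E
```

```text
(array([  3.2,   0.2, 151.3]), np.float64(-0.009), array([ 0.43,  0.3 , -0.49,  1.86,  0.16,  1.02,  0.08]))
[[115 129 128 127 126 125 124 124 123 121 119 115 114 110 100  96  93  99]
 [120 128 128 128 125 125 123 123 122 122 121 120 119 118 117 116 116 116]
 [120 125 128 127 126 125 124 123 122 122 120 119 119 119 118 116 116 115]
 [121 116 128 127 124 125 124 123 122 122 120 119 118 119 118 117 116 115]
 [128 126 128 117 121 126 144 143 148 165 144 140 138 119 127 116 117 115]
 [141 141 125 127 126 125 124 123 115 156 121 119 114 111 113 117 115 115]
 [152 150 126 127 127 124 124 123  93 128 119 118 118 117 117 117 115 115]
 [145 141 122 127 126 124 123 122  73  56 102 133 118 118 117 117 115 115]
 [131 130 124 126 125 124 123 122  70  53 103 132 118 118 117 117 115 115]
 [120 124 123 126 126 124 123 122  55  91  98 119 118 117 117 117 115 114]
 [ 88 117 123 126 125 123 122 123  50 158 120 118 118 117 116 117 115 113]
 [ 91  83 121 126 124 123 123 121  49 156 120 118 117 117 116 115 115 111]
 [ 94  81 125 125 124 122 122 114  51 155 119 118 117 117 116 115 114 109]
 [ 97  87 116 125 124 122 122  93  73 151 122 118 117 116 115 115 113 103]
 [ 99  90  87 124 122 122 121 120 120 119 118 117 116 116 116 115 114  93]
 [100  93  81 124 122 121 121 120 120 119 118 117 116 115 115 114 114  74]]
```

The T-shaped shackle lies centred in the tray. I descend over the handle.

Emit:
apply_moves([
  [36,[3,0,25],0],
  [36,[3,0,50],0],
  [36,[3,0,75],0],
  [36,[3,0,100],0],
  [36,[3,0,115],0],
  [36,[3,0,125],0],
  [36,[3,0,135],0],
  [36,[3,0,145],0],
  [36,[3,0,148],0],
  [36,[3,0,148],0],
])

```text
time_s: 21.27
position: [0.5319, -0.0707, 0.0508]
ee_rot: [-1.978, -2.44, 0.001]
contact_force: [-0.1, -0.1, 0.1]
grip_width: 0.0307
gripper_force: 0.0
```

Emit:
apply_moves([
  [0,[0,0,0],0],
  [0,[0,0,0],0],
  [0,[0,0,0],0],
  [0,[0,0,0],0],
  [0,[0,0,0],0],
])

```text
time_s: 21.68
position: [0.5289, -0.0715, 0.0515]
ee_rot: [-1.976, -2.438, 0.008]
contact_force: [-9.2, -1.2, 7.8]
grip_width: 0.0072
gripper_force: 58.7
```

Emit:
apply_moves([
  [0,[0,-4,0],0],
  [0,[0,-12,0],0],
  [0,[0,-20,0],0],
  [0,[0,-28,0],0],
  [0,[0,-36,0],0],
  [0,[0,-44,0],0],
  [0,[0,-52,0],0],
  [0,[0,-60,0],0],
  [0,[0,-68,0],0],
  [0,[0,-68,0],0],
])

```text
time_s: 22.52
position: [0.4637, -0.0858, 0.0515]
ee_rot: [-1.979, -2.44, 0.003]
contact_force: [-0.5, -4.7, 3.6]
grip_width: 0.0069
gripper_force: 60.2
```

Pulled about 67 mm. I open slowly and go up.

Emit:
apply_moves([
  [20,[0,0,0],0],
  [30,[0,0,0],0],
  [36,[0,0,0],0],
  [36,[0,0,0],0],
  [36,[0,0,0],0],
  [36,[0,0,-20],0],
  [36,[0,0,-50],0],
  [36,[0,0,-85],0],
  [36,[0,0,-120],0],
  [36,[0,0,-150],0],
])

```text
time_s: 23.35
position: [0.4657, -0.0841, 0.2033]
ee_rot: [1.977, 2.441, 0.001]
contact_force: [1.8, -0.4, 0.7]
grip_width: 0.0304
gripper_force: 0.0
```

Emit:
apply_moves([
  [36,[0,0,0],0],
  [36,[0,0,0],0],
  [36,[0,0,0],0],
])

```text
time_s: 23.6
position: [0.465, -0.0846, 0.2005]
ee_rot: [-1.977, -2.441, 0.001]
contact_force: [-0.8, -0.0, -0.4]
grip_width: 0.031
gripper_force: 0.0
```

```bash
python3 - <<'E'
from h import *
s=sense();print(s['position'],s['contact_force'],s['grip_width'])
a=cv2.imread('pics/top0.png');b=camera('top')[:,:,::-1];cv2.imwrite('pics/end.png',b)
c=calibration('top')
K=np.array([[c['fx'],0,c['cx']],[0,c['fy'],c['cy']],[0,0,1.]]);T=np.linalg.inv(c['T']);yaw=np.radians(12.3)
# brightness along the line cabinet -x at y=+38 mm, z=.085 (handle side) : drawer/handle extent
for yo in(.03,-.03):
  for im in(a,b):
    v=[]
    for x in np.arange(-.13,-.25,-.005):
        p=np.array([.6876+np.cos(yaw)*x-np.sin(yaw)*yo,-.0375+np.sin(yaw)*x+np.cos(yaw)*yo,.085]);q=T[:3,:3]@p+T[:3,3]
        u=cv2.projectPoints(np.array([[q[0],-q[1],-q[2]]]),np.zeros(3),np.zeros(3),K,np.array(c['D']))[0].ravel()
        v.append(int(im[int(round(u[1])),int(round(u[0]))].max()))
    print(yo,v)
# bystanders: difference in their places
for n,(x,y,w,h) in dict(jar=(105,140,40,40),bin=(85,212,75,95),carton=(398,150,48,42)).items():
    print(n,np.median(cv2.absdiff(a,b)[y:y+h,x:x+w]),(cv2.absdiff(a,b)[y:y+h,x:x+w].max(2)>30).mean())
E
```

```text
[ 0.46500119 -0.08456583  0.20054288] [-0.7763237  -0.02374304 -0.40128949] 0.030954114044641216
0.03 [128, 129, 129, 128, 114, 111, 144, 130, 126, 128, 125, 127, 128, 129, 129, 132, 129, 127, 129, 127, 129, 131, 127, 129]
0.03 [63, 54, 56, 124, 126, 124, 120, 120, 107, 115, 182, 181, 133, 114, 114, 117, 115, 113, 77, 115, 130, 113, 113, 114]
-0.03 [129, 133, 128, 126, 113, 110, 144, 123, 124, 128, 129, 131, 130, 132, 130, 132, 130, 133, 132, 129, 130, 130, 130, 129]
-0.03 [71, 86, 64, 78, 96, 78, 86, 76, 83, 75, 63, 67, 68, 66, 56, 65, 76, 85, 94, 98, 102, 106, 110, 114]
jar 5.0 0.0
bin 6.0 0.0
carton 5.0 0.0
```

```bash
python3 -c "
from plant import *
print(hand_in())"
```

```text
the job is handed in; nothing more can be done
None
```

I set the dials to 3 and 1, laid the shackle in the tray without dropping it, pulled the drawer open about 65 mm and let go, and handed the job in at about 24 s; the bin, jar and carton have not moved.

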